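# Knock the stuck tube sleeve out of a centrifuge bucket insert

## Robot

A 7-joint arm with a two-finger parallel gripper is mounted at the origin on the work surface. World frame = base frame: x ahead of the robot, y to its left, z up, the work surface at z = 0. Lengths are in m, angles in rad, forces in N, time in s.
With the tool pointing down it reaches from about 0.4 to 0.85 m from the base axis. Payload 6.9 kg.
Tool frame: the origin (TCP) lies midway between the tips of the shut fingers; the grasp point (between the pads) lies behind it (ctrl.pinch_z is the z of the grasp point in the tool frame, in m); z points along the fingers, y is the direction in which the jaws open and shut (so a half turn about z gives the same grasp; the last joint's range is limited). The gripper opens to 85 mm and grips with 20 to 120 N. Pads are 22 mm wide; open, the fingers measure 114 mm over their backs; the gripper's body (76 mm by 85 mm) begins 54 mm behind the grasp point. The pads swing forward as they close: fully open they stand 13 mm farther back than shut.
Start: joints at [-1.143, 0.507, -0.238, 1.5, 0.126, 1.149, -0.155], TCP at [0.198, 0.593, 0.231] pointing down, gripper open.
Joint ranges: [-3.08, 3.08], [-0.24, 2.05], [-1.43, 1.35], [0, 2.5], [-1.52, 4.66], [0.17, 1.96], [-2.89, 2.89]. Speed limits (rad/s): [2.39, 2.39, 3.14, 3.14, 3.14, 3.14, 3.14].

## Interface

Orientations are given as a unit quaternion [w, x, y, z].
In Python, from station import ctrl, get_state, vision, ticket, models gives the robot as it stands. Calls block until the motion is done:
- ctrl.movep(position, orientation): joint-space move of the TCP to a pose.
- ctrl.movel(position, frame=None, max_speed=0.15): straight line of the TCP; frame=None keeps the orientation; max_speed is the mean speed in m/s.
- ctrl.set_joints(angles): joint-space move.
- ctrl.ungrasp() and ctrl.close_gripper(force=None): open the fingers fully, or close them until they stop; force is the grip in N (None keeps the last).
- ctrl.pause(seconds).
- ctrl.ik(position, orientation): joint angles nearest the present ones, or None.
- get_state(): the state.
- vision.grab_frame(name): name is "side" or "top"; returns (picture, depth): 384x512x3 uint8, blue, green, red; 384x512 float32, m along the optical axis (not along the pixel's ray), 0 where there is no reading.
- vision.camera_info(name): a dict with "mtx" (3x3 intrinsics, pixels), "R" (3x3) and "t" (3): a world point X has camera coordinates R X + t. Camera axes: x right, y down, z forward; pixel columns grow to the right and rows downward; lengths in m; the calibration is good to about 2 mm. A picture is of the moment at which its call begins. camera_info takes no time and is no camera call.
A pose or a line that the arm cannot do raises ctrl.Unreachable and nothing moves.
- ticket.close_job(): hands the job in, once; it reports no verdict.
Trained networks look in the newest picture that a camera, given by its name, has taken for a name from the list of things; names that differ only in an ending like _2 or _b are one class to them, and where a whole thing is asked for, a point or a joint stands for the part that bears it (a point fixed in the world has none). Each returns a list of dicts, best first, with "p" (0 to 1); they miss things now and then, are a little off and sometimes report something else, mostly with a low value. They report only what shows in the picture. A call takes as long as a camera call.
- models.recognise(camera, target): "point" ([column, row] in pixels, amid what is visible of it).
- models.masks_of(camera, target): "mask" (384x512 bool, what is visible of it) and "point" ([column, row] in pixels, amid what is visible of it).
The state is a dict: "time": time; "qpos": joint angles; "qd": joint speeds; "tau": joint torques, N m; "tcp_pos": TCP position; "eef_rot": TCP orientation; "contact_force": force on the tool from outside, world axes, zero at the start; "wrist_torque": the same for the moment, N m; "width": finger opening in m.
Only numpy, scipy, OpenCV 4.12 (cv2) and the standard library are available. Lean on these libraries where they do the work, as an engineer would, in place of code of your own. Each camera call takes 0.05 s, during which the arm holds its last target. There are 200 camera calls.

## Task

A plastic tube sleeve is stuck in the bore of the metal centrifuge insert on the knock-out stand. Take the spring-loaded drift from its holder, feel your way gently into the bore and push until the sleeve drops out below into the catch tray, never loading the drift's steel shaft with more than 20 N; then put the drift back in its holder, fully down, and let go. Leave the bottle, the cardboard slide box and the beaker where they stand.

Things in the scene. Friction and masses are not known exactly. Their poses are not given: they have to be found in the camera images.
- fixture: Grey-painted metal knock-out stand, fixed: base 110 x 120 mm, an upright cheek at its +y and its -y side, open to +x and -x. On top, from 70 to 110 mm above the table, sits a round aluminium insert, 100 mm in diameter, 40 mm thick, with one vertical through bore 22 mm in diameter, off its centre. Origin: centre of the stand's underside, z up.
- nest_centre (a point): Point on the stand's vertical axis, at the height of the insert's flat top (110 mm above the table). The round insert is NOT tracked: it is clamped centred here within 1.5 mm in x and in y, but turned any way round. Its bore (22 mm, chamfer 1 mm at the top) lies 9 mm from the insert's centre, in an unknown direction. Four low screw heads stand on its top 40 mm from its centre.
- catch_tray: White catch tray fixed in the stand below the insert, 104 x 72 x 24 mm; origin centre of its underside. The stuck dark grey sleeve (not tracked; 21 mm diameter, 22 mm long, 45 g) drops about 60 mm into it. Its top starts 6 mm below the insert's top; spring balls in the bore hold it. Pushing takes up to 15 N, then it lets go suddenly; it is out once the tip is 36 mm below the insert's top.
- stand: Grey plastic drift holder, fixed: upright block 75 x 75 x 80 mm, origin at the centre of its underside.
- stand_hole0 (a point): Centre of the mouth of the holder's vertical hole, in its top, 80 mm above the table; hole 24 mm diameter, right through, chamfer 1.5 mm.
- drift: Spring-loaded drift (180 g in all), standing in the holder: a black plastic handle 25 mm in diameter, from 6 to 72 mm above the origin, above a steel flange 34 mm in diameter and 6 mm thick. Origin: centre of the flange's underside; z up along the axis to the handle. In the holder the flange rests on the holder's top.
- drift_shaft: The drift's steel shaft, 18.5 mm in diameter, hanging from the flange; origin: centre of its flat tip (edge chamfered 0.5 mm), z up along the axis. Unloaded the tip is 70 mm below the flange's underside. Pushed on its tip, the shaft slides up into the handle against a spring: about 2 N to start, then 0.9 N per mm, with a hard stop at 14 mm (about 15 N).
- bottle: White bottle, 44 mm diameter, 100 mm high, loose; origin centre of its underside. To be left alone.
- slide_box: Cardboard slide box 85 x 50 x 32 mm, loose; origin centre of its underside. To be left alone.
- beaker: Open glass beaker, 60 mm diameter, 75 mm high, loose; origin centre of its underside. To be left alone.

How it is judged:
By the outcome, as a careful person would: the job done as asked, in the order asked, and still so for the second after the job is handed in, with the robot touching nothing.
It also fails if it takes over 72 s, if anything falls off the work surface, if the arm or the gripper's body presses on something with over 40 N, if the wrist force passes 120 N, or if a joint passes its speed limit or range.

## Working session

There is one attempt and no reset: what is moved stays moved. The work goes in short steps, each a Python script; the robot and the scene stay as the last script left them, time stands still between calls to the robot, and variables do not carry over. Pictures are saved under pics/ and viewed, about 8 in all and at most 12, crops included, and the job is handed in when it is done.

```bash
ls; mkdir -p pics
cat > h.py <<'E'
import numpy as np,cv2
from station import ctrl,get_state,vision,ticket,models
def cloud(cam,d):
    i=vision.camera_info(cam);K=np.array(i['mtx']);R=np.array(i['R']);t=np.array(i['t'])
    v,u=np.mgrid[:d.shape[0],:d.shape[1]]
    c=np.stack([(u-K[0,2])/K[0,0]*d,(v-K[1,2])/K[1,1]*d,d],-1)
    return (c-t)@R
def proj(cam,X):
    i=vision.camera_info(cam);K=np.array(i['mtx']);c=np.array(i['R'])@X+np.array(i['t']);c=K@c
    return c[:2]/c[2]
E
python3 - <<'E'
from h import *
ims=[]
for c in('top','side'):
    im,d=vision.grab_frame(c);ims.append(im);np.save(f'pics/{c}_d.npy',d);cv2.imwrite(f'pics/{c}0.png',im)
    P=cloud(c,d)
    i=vision.camera_info(c);print(c,'campos',-np.array(i['R']).T@i['t'],np.array(i['mtx'])[0,0])
    for n in('fixture','catch_tray','stand','drift','drift_shaft','bottle','slide_box','beaker'):
        r=models.masks_of(c,n)
        if r:
            m=r[0]['mask']&(d>0);q=P[m]
            print(n,round(r[0]['p'],2),np.round(r[0]['point']),m.sum(),np.percentile(q,[2,50,98],axis=0).round(3).tolist() if len(q) else '')
s=get_state();print(s['time'],s['tcp_pos'],s['eef_rot'],s['contact_force'],s['width'],ctrl.pinch_z)
cv2.imwrite('pics/a.png',cv2.resize(np.hstack(ims),(800,300)))
E
```

```text
pics
top campos [ 0.500922   -0.08867084  0.86165591] 354.2565324440255
stand 0.62 [162. 240.] 1308 [[0.425, 0.114, -0.0], [0.477, 0.149, 0.08], [0.521, 0.207, 0.088]]
drift 0.75 [149. 245.] 308 [[0.458, 0.147, 0.08], [0.473, 0.155, 0.129], [0.488, 0.18, 0.154]]
bottle 0.74 [234. 143.] 355 [[0.685, -0.032, 0.01], [0.698, -0.015, 0.07], [0.719, 0.007, 0.103]]
slide_box 0.86 [226. 251.] 844 [[0.415, -0.015, 0.002], [0.456, 0.011, 0.032], [0.498, 0.037, 0.035]]
beaker 0.69 [395. 202.] 725 [[0.532, -0.398, 0.002], [0.56, -0.383, 0.042], [0.585, -0.343, 0.077]]
side campos [ 0.41266282 -0.71111452  0.61986997] 431.6400838825455
fixture 0.59 [232. 277.] 2479 [[0.458, -0.243, 0.003], [0.5, -0.234, 0.035], [0.564, -0.139, 0.071]]
catch_tray 0.67 [209. 270.] 289 [[0.457, -0.221, 0.007], [0.466, -0.167, 0.016], [0.484, -0.15, 0.072]]
stand 0.88 [180. 161.] 1553 [[0.424, 0.111, 0.004], [0.468, 0.137, 0.055], [0.519, 0.184, 0.081]]
drift 0.78 [178. 131.] 341 [[0.459, 0.147, 0.083], [0.47, 0.152, 0.121], [0.482, 0.168, 0.153]]
bottle 0.62 [208. 268.] 290 [[0.457, -0.222, 0.007], [0.465, -0.167, 0.015], [0.484, -0.15, 0.032]]
slide_box 0.94 [184. 208.] 1077 [[0.412, -0.018, 0.001], [0.452, -0.006, 0.03], [0.496, 0.037, 0.034]]
beaker 0.63 [232. 277.] 2546 [[0.457, -0.243, 0.002], [0.499, -0.234, 0.035], [0.566, -0.138, 0.071]]
0.9 [0.19771504 0.59289067 0.23130345] [1.33224915e-05 1.60221557e-01 9.87081077e-01 7.42760844e-06] [ 0.83673491  0.22823557 -0.42041016] 0.08534686772019645 -0.0187
```

View pics/top0.png

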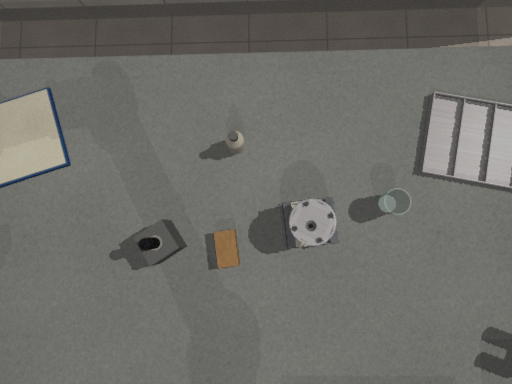

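View pics/side0.png

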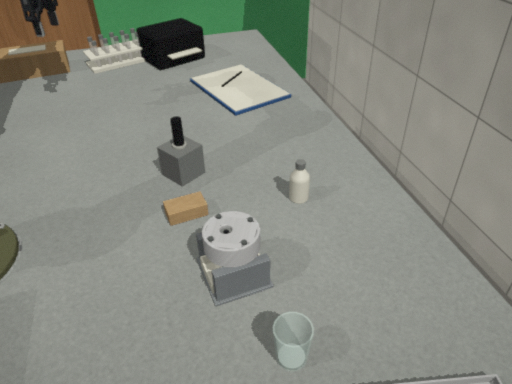

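```bash
cat >> h.py <<'E'
from scipy.optimize import least_squares
def circ(p,r=None):
    c=p.mean(0)
    f=lambda a:np.hypot(p[:,0]-a[0],p[:,1]-a[1])-(r or a[2])
    return least_squares(f,[*c,r or .02],loss='soft_l1',f_scale=.001).x
def onplane(cam,uv,z):
    i=vision.camera_info(cam);K=np.array(i['mtx']);R=np.array(i['R']);o=-R.T@i['t']
    d=np.c_[np.asarray(uv,float).reshape(-1,2),np.ones(len(np.asarray(uv).reshape(-1,2)))]@np.linalg.inv(K).T@R
    return o+d*((z-o[2])/d[:,2])[:,None]
E
python3 - <<'E'
from h import *
out=[]
for c in('top','side'):
    d=np.load(f'pics/{c}_d.npy');P=cloud(c,d);im=cv2.imread(f'pics/{c}0.png')
    m=(abs(P[...,0]-.51)<.09)&(abs(P[...,1]+.19)<.09)&(abs(P[...,2]-.11)<.008)
    q=P[m];print(c,'insert',len(q),np.median(q,0).round(4),(q.min(0)+q.max(0))/2,np.ptp(q,axis=0))
    cn=max(cv2.findContours(m.astype(np.uint8),0,1)[0],key=len).reshape(-1,2)
    print('rim circle',circ(onplane(c,cn,.11)[:,:2]))
    h=(abs(P[...,0]-.47)<.05)&(abs(P[...,1]-.155)<.05)
    t=h&(P[...,2]>.143);print('handle top',t.sum(),P[t].mean(0))
    s=h&(P[...,2]>.09)&(P[...,2]<.148);print('cyl',s.sum(),circ(P[s][:,:2],.0125),circ(P[s][:,:2]))
    b=h&(abs(P[...,2]-.08)<.006);q=P[b];
    cn=max(cv2.findContours(b.astype(np.uint8),0,1)[0],key=len);w=onplane(c,cn.reshape(-1,2),.08)[:,:2].astype(np.float32)
    print('holder top',np.median(q[:,2]),cv2.minAreaRect(w*1000))
    u,v=proj(c,np.array([.51,-.19,.11])).astype(int);x0,y0=u-40,v-40;print(x0,y0)
    out.append(cv2.resize(im[y0:y0+80,x0:x0+80],(400,400),interpolation=cv2.INTER_CUBIC))
cv2.imwrite('pics/ins.png',np.hstack(out))
E
```

```text
top insert 1756 [ 0.5137 -0.1805  0.1105] [ 0.5146983  -0.18022543  0.10916285] [0.0989656  0.09704563 0.01404319]
rim circle [ 0.51461286 -0.1799926   0.04877762]
handle top 131 [0.47276612 0.16079368 0.15126486]
cyl 105 [0.47266638 0.16265788 0.0125    ] [0.47271165 0.16239875 0.01227747]
holder top 0.08026220510332675 ((472.97613525390625, 161.4709014892578), (75.54635620117188, 76.77811431884766), 32.69034194946289)
276 183
side insert 2006 [ 0.5117 -0.1877  0.1098] [ 0.51271059 -0.18154198  0.10901278] [0.09898267 0.1000134  0.0139565 ]
rim circle [ 0.51209281 -0.18468488  0.05089583]
handle top 84 [0.47035951 0.15682971 0.14969425]
cyl 247 [0.47099626 0.16249934 0.0125    ] [0.4709118  0.1617985  0.01192519]
holder top 0.07969853586091465 ((471.08056640625, 156.23928833007812), (80.68939208984375, 84.39354705810547), 32.329524993896484)
189 193
```

View pics/ins.png

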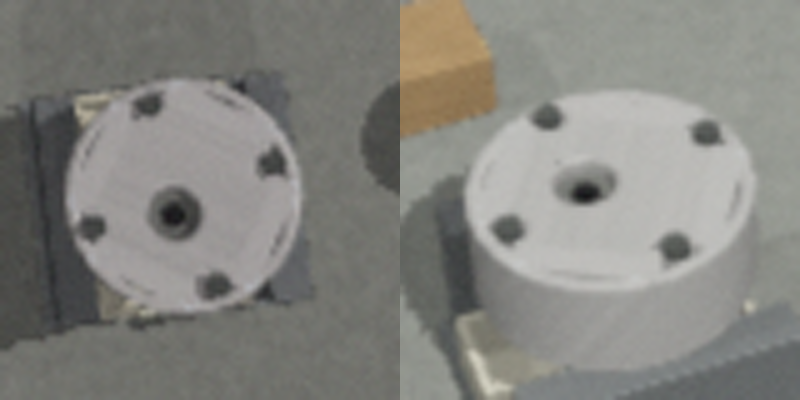

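Run:
```python
from h import *
f=lambda c,x0,y0,x,y:onplane(c,[[x0+(x+.5)/5-.5,y0+(y+.5)/5-.5]],.11)[0]
for n,a in(('top bore',('top',276,183,175,213)),('top rim',('top',276,183,183,195)),('side bore',('side',189,193,185,184)),('side rim',('side',189,193,212,190))):print(n,f(*a).round(4))
c=np.array([.473,.162]);up=.08
for yaw in np.arange(-180,180,30):
    a=np.radians(yaw)/2;q=[0,np.cos(a),np.sin(a),0]
    r=[ctrl.ik(p,q) for p in ([*c,.105],[*c,.24],[.51,-.19,.24],[.51,-.19,.13])]
    print(yaw,[None if x is None else np.round(x,2).tolist() for x in r][::2])
```

```text
top bore [ 0.5066 -0.177   0.11  ]
top rim [ 0.5141 -0.1806  0.11  ]
side bore [ 0.5052 -0.1784  0.11  ]
side rim [ 0.5133 -0.184   0.11  ]
-180 [[-0.25, 0.47, -0.18, 1.99, 0.13, 0.69, 1.06], [0.06, 0.39, 0.37, 1.71, -0.16, 1.07, 2.05]]
-150 [[-0.15, 0.48, -0.33, 1.99, 0.23, 0.71, 1.48], [0.1, 0.38, 0.31, 1.71, -0.13, 1.07, 2.55]]
-120 [[-0.06, 0.49, -0.47, 1.99, 0.33, 0.73, 1.9], [1.04, 0.6, -1.22, 1.69, 0.59, 1.27, 2.31]]
-90 [[0.03, 0.52, -0.6, 1.99, 0.42, 0.76, 2.32], [-0.36, 0.6, 1.15, 1.71, -0.58, 1.22, -2.21]]
-60 [[0.13, 0.55, -0.75, 1.99, 0.52, 0.8, 2.73], [-0.36, 0.6, 1.15, 1.71, -0.58, 1.22, -1.68]]
-30 [[-1.05, 0.75, 1.15, 2.0, -0.85, 0.98, -1.55], [-0.28, 0.52, 0.95, 1.71, -0.46, 1.15, -1.3]]
0 [[-0.69, 0.5, 0.45, 2.0, -0.33, 0.71, -1.6], [-0.22, 0.48, 0.83, 1.71, -0.38, 1.13, -0.85]]
30 [[-0.62, 0.49, 0.36, 2.0, -0.26, 0.7, -1.15], [-0.17, 0.45, 0.74, 1.71, -0.34, 1.11, -0.38]]
60 [[-0.57, 0.48, 0.28, 2.0, -0.2, 0.69, -0.69], [-0.12, 0.43, 0.65, 1.71, -0.29, 1.1, 0.1]]
90 [[-0.49, 0.47, 0.16, 2.0, -0.12, 0.68, -0.26], [-0.11, 0.43, 0.64, 1.71, -0.28, 1.1, 0.61]]
120 [[-0.41, 0.46, 0.05, 2.0, -0.03, 0.68, 0.18], [-0.09, 0.42, 0.6, 1.71, -0.26, 1.09, 1.12]]
150 [[-0.33, 0.46, -0.07, 2.0, 0.05, 0.68, 0.62], [-0.02, 0.41, 0.5, 1.71, -0.21, 1.08, 1.59]]
```

```bash
cat >> h.py <<'E'
A=np.pi/4;Q=[0,np.cos(A),np.sin(A),0]
def F(n=5,dt=.01):
    r=[]
    for _ in range(n): ctrl.pause(dt);r.append(get_state()['contact_force'])
    return np.mean(r,0)
G=np.array([.472,.162,.102])
E
python3 - <<'E'
from h import *
ctrl.movep(G+[0,0,.10],Q);print(get_state()['time'])
ctrl.movel(G,max_speed=.12);s=get_state();print(s['time'],s['tcp_pos'],F())
ctrl.close_gripper(80);s=get_state();print(s['time'],s['tcp_pos'],s['width'],F())
ctrl.movel(G+[0,0,.125],max_speed=.12)
a=[F(1) for _ in range(10)];print(np.mean(a,0),np.std(a,0));s=get_state();print(s['time'],s['tcp_pos'],s['width'])
ctrl.movep([.507,-.178,G[2]+.123],Q);ctrl.pause(.2)
s=get_state();print(s['time'],s['tcp_pos'],F())
out=[]
for c in('top','side'):
    im,d=vision.grab_frame(c);np.save(f'pics/{c}_d1.npy',d);cv2.imwrite(f'pics/{c}1.png',im)
    u,v=proj(c,np.array([.507,-.178,.14])).astype(int);print(u-40,v-40);out.append(cv2.resize(im[v-40:v+40,u-40:u+40],(400,400),interpolation=cv2.INTER_CUBIC))
cv2.imwrite('pics/b.png',np.hstack(out))
E
```

```text
2.7583
3.7417 [0.47241332 0.16216837 0.10249503] [0.17356157 0.19382035 0.15285415]
4.375 [0.47214509 0.16209393 0.10236088] 0.023482651385089034 [-0.76321377 -0.19945731  5.86320865]
[-0.34404452  0.25058122 -1.77183989] [0.54565518 0.22934988 0.61068082]
5.6917 [0.47156224 0.16184516 0.22622158] 0.023072021493010953
7.1833 [ 0.50742273 -0.17657653  0.22498025] [ 0.12556429  0.18428882 -1.4718445 ]
272 184
185 175
```

View pics/b.png

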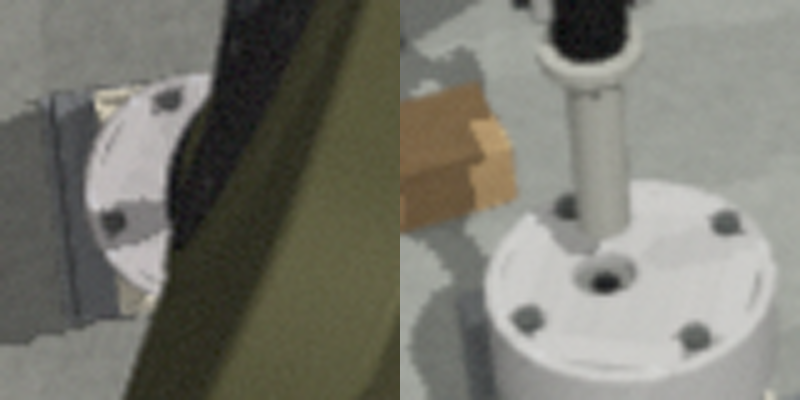

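Run:
```python
from h import *
d=np.load('pics/side_d1.npy');P=cloud('side',d)
for z0,z1 in((.14,.16),(.16,.18),(.18,.2),(.14,.2)):
    m=(abs(P[...,0]-.507)<.03)&(abs(P[...,1]+.18)<.03)&(P[...,2]>z0)&(P[...,2]<z1)
    q=P[m];print(z0,len(q),circ(q[:,:2],.00925).round(4),circ(q[:,:2]).round(4))
# silhouette-based axis: predict pixels of axis at z
for x,y in((.507,-.178),(.505,-.178)):
  for z in(.135,.195): print(x,z,(proj('side',np.array([x,y,z]))-[185,175]+.5)*5-.5)
print(proj('side',np.array([.507,-.178,.11]))*5-np.array([185,175])*5+2)
s=get_state();print(s['tcp_pos'],s['time'],s['eef_rot'])
```

```text
0.14 105 [ 0.5066 -0.1765  0.0092] [ 0.5066 -0.177   0.0088]
0.16 103 [ 0.5065 -0.1766  0.0092] [ 0.5063 -0.1772  0.0087]
0.18 87 [ 0.5066 -0.1766  0.0092] [ 0.5065 -0.177   0.0089]
0.14 295 [ 0.5066 -0.1765  0.0092] [ 0.5065 -0.1771  0.0088]
0.507 0.135 [205.45163505 217.79892247]
0.507 0.195 [194.00308594  77.38874265]
0.505 0.135 [199.63211993 219.00134523]
0.505 0.195 [187.86383893  78.56944292]
[209.88463155 272.16719476]
[ 0.50721065 -0.17730854  0.22502583] 7.325 [-1.22188158e-05  7.06661892e-01  7.07551388e-01  5.76950594e-05]
```

```bash
cat >> h.py <<'E'
B=np.array([.5059,-.179])
def st(): s=get_state();return s['tcp_pos'],s['time']
def down(xy,z0,z1,step,f0,lim,v=.03):
    """step down until the added force passes lim; returns z command, mean force"""
    z=z0
    while z>z1+1e-6:
        z=max(z-step,z1);ctrl.movel([*xy,z],max_speed=v);f=F(4)-f0
        p,t=st();print('cmd %.4f tcp %s f %s t %.2f'%(z,p.round(4),f.round(1),t))
        if f[2]>lim:break
    return z,f
E
python3 - <<'E'
from h import *
ctrl.movel([*B,.206],max_speed=.05);ctrl.pause(.3);f0=F(15);p,t=st();print(p,f0,t)
np.save('f0.npy',f0)
c=B-(p[:2]-B);print(c)
down(c,.206,.1975,.0015,f0,2.5)
E
```

```text
[ 0.50594747 -0.17900406  0.20611411] [-0.01728119  0.19703034 -1.83688382] 8.2833
[ 0.50585253 -0.17899594]
cmd 0.2045 tcp [ 0.5058 -0.179   0.2044] f [-0.1  0.3  0.2] t 8.57
cmd 0.2030 tcp [ 0.5058 -0.179   0.2029] f [-0.3 -0.6 -0.1] t 8.85
cmd 0.2015 tcp [ 0.5058 -0.1789  0.2014] f [0.1 0.2 0.1] t 9.13
cmd 0.2000 tcp [ 0.5058 -0.1789  0.1999] f [ 0.1 -0.   0.2] t 9.42
cmd 0.1985 tcp [ 0.5058 -0.1789  0.1984] f [-0.   0.4 -0.8] t 9.70
cmd 0.1975 tcp [ 0.5059 -0.1789  0.1975] f [ 0.1  0.4 -0.3] t 9.98
```

Run:
```python
from h import *
f0=np.load('f0.npy');c=[.50585,-.179]
z,f=down(c,.1975,.190,.0015,f0,10)
```

```text
cmd 0.1960 tcp [ 0.506  -0.179   0.1962] f [0.2 0.8 2.2] t 10.27
cmd 0.1945 tcp [ 0.506  -0.179   0.1947] f [-0.3  0.8  4.7] t 10.55
cmd 0.1930 tcp [ 0.506  -0.179   0.1931] f [0.2 1.1 5.5] t 10.83
cmd 0.1915 tcp [ 0.506  -0.179   0.1916] f [0.  0.9 6.4] t 11.12
cmd 0.1900 tcp [ 0.506  -0.1791  0.1901] f [0.2 1.1 7.2] t 11.40
```

Run:
```python
from h import *
f0=np.load('f0.npy');c=[.50585,-.1787]
z,f=down(c,.190,.184,.001,f0,12.5,.02)
if f[2]>9: z,f=down(c,z,z-.003,.0004,f0,14.3,.01)
```

```text
cmd 0.1890 tcp [ 0.506  -0.1789  0.1892] f [-0.9  0.7  7.8] t 11.68
cmd 0.1880 tcp [ 0.506  -0.1789  0.1883] f [-0.7  1.1  8.2] t 11.97
cmd 0.1870 tcp [ 0.506  -0.1789  0.1873] f [-0.5  1.   8.9] t 12.25
cmd 0.1860 tcp [ 0.506  -0.1789  0.1864] f [-0.3  1.4  9.6] t 12.53
cmd 0.1850 tcp [ 0.506  -0.179   0.1855] f [-1.3  1.  10. ] t 12.82
cmd 0.1840 tcp [ 0.506  -0.1789  0.1843] f [-0.2  0.6  7.7] t 13.10
```

Run:
```python
from h import *
f0=np.load('f0.npy');c=[.50585,-.1785]
z,f=down(c,.184,.1635,.001,f0,12.5,.02)
if f[2]>12.5: z,f=down(c,z,z-.003,.0004,f0,14.3,.01)
```

```text
cmd 0.1830 tcp [ 0.506  -0.1789  0.1833] f [-0.4  0.5  8.3] t 13.38
cmd 0.1820 tcp [ 0.506  -0.1788  0.1824] f [-0.5  0.9  9.2] t 13.67
cmd 0.1810 tcp [ 0.506  -0.1789  0.1814] f [-0.1  0.7  8.3] t 13.95
cmd 0.1800 tcp [ 0.506  -0.1788  0.1803] f [-0.4  0.3  8.1] t 14.23
cmd 0.1790 tcp [ 0.5053 -0.1786  0.1784] f [-0.2 -0.2  0.1] t 14.52
cmd 0.1780 tcp [ 0.5057 -0.1786  0.1777] f [ 0.  -0.1  0.4] t 14.80
cmd 0.1770 tcp [ 0.5058 -0.1785  0.177 ] f [-0.   0.1  0. ] t 15.08
cmd 0.1760 tcp [ 0.5058 -0.1785  0.1759] f [ 0.3 -0.1 -0.2] t 15.37
cmd 0.1750 tcp [ 0.5058 -0.1785  0.1749] f [ 0.  -0.9 -0.1] t 15.65
cmd 0.1740 tcp [ 0.5059 -0.1784  0.174 ] f [ 0.4 -0.6 -0.4] t 15.93
cmd 0.1730 tcp [ 0.5059 -0.1784  0.173 ] f [ 0.2 -0.   0.1] t 16.22
cmd 0.1720 tcp [ 0.5059 -0.1784  0.172 ] f [ 0.3  0.3 -0.1] t 16.50
cmd 0.1710 tcp [ 0.5059 -0.1784  0.1709] f [ 1.2  0.4 -0.2] t 16.78
cmd 0.1700 tcp [ 0.5059 -0.1784  0.1699] f [ 1.5  1.2 -0.6] t 17.07
cmd 0.1690 tcp [ 0.5058 -0.1784  0.1689] f [ 0.7  1.8 -0.1] t 17.35
cmd 0.1680 tcp [ 0.5058 -0.1785  0.1679] f [ 1.6  1.2 -0.6] t 17.63
cmd 0.1670 tcp [ 0.5058 -0.1785  0.1669] f [ 1.   1.1 -0.4] t 17.92
cmd 0.1660 tcp [ 0.5059 -0.1785  0.1659] f [ 1.3  0.9 -0.5] t 18.20
cmd 0.1650 tcp [ 0.5058 -0.1785  0.1649] f [ 1.1  1.3 -0.4] t 18.48
cmd 0.1640 tcp [ 0.5059 -0.1785  0.1639] f [ 1.4  0.8 -0.6] t 18.77
cmd 0.1635 tcp [ 0.5059 -0.1785  0.1635] f [ 1.5  0.9 -0.1] t 19.05
```

Run:
```python
from h import *
f0=np.load('f0.npy');c=[.5063,-.1781]
down(c,.1635,.1595,.002,f0,5)
ctrl.movel([*c,.225],max_speed=.06);print(st(),F(15)-f0)
ctrl.movep([.49,0.02,.235],Q);print(st())
out=[]
for n in('top','side'):
    im,d=vision.grab_frame(n);cv2.imwrite(f'pics/{n}2.png',im);np.save(f'pics/{n}_d2.npy',d)
    u,v=proj(n,np.array([.5,-.18,.07])).astype(int);out.append(cv2.resize(im[v-40:v+40,u-40:u+40],(400,400),interpolation=cv2.INTER_CUBIC))
cv2.imwrite('pics/c.png',np.hstack(out))
```

```text
cmd 0.1615 tcp [ 0.506  -0.1782  0.1613] f [0.6 0.3 0. ] t 19.33
cmd 0.1595 tcp [ 0.5061 -0.1782  0.1594] f [0.7 0.2 0.2] t 19.62
(array([ 0.50607215, -0.17797395,  0.22456774]), 20.8583) [-0.05385034 -0.39274657  0.03053246]
(array([0.49016689, 0.01923434, 0.23507449]), 21.8)
```

View pics/c.png

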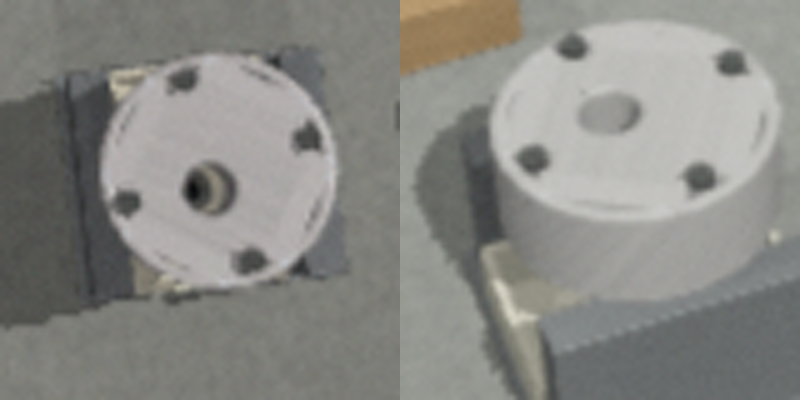

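Run:
```python
from h import *
d=np.load('pics/top_d2.npy');P=cloud('top',d);m=(abs(P[...,0]-.507)<.008)&(abs(P[...,1]+.178)<.012)
vv,uu=np.where((d>0)); 
u,v=proj('top',np.array([.507,-.177,.11])).astype(int);print(P[v-3:v+4,u-5:u+5,2].round(3))
f0=np.load('f0.npy');g=[.4722,.1621]
ctrl.movep([*g,.225],Q);ctrl.movel([*g,.178],max_speed=.08);ctrl.pause(.2);print(st(),F(10)-f0)
z,f=down(g,.178,.166,.002,f0,2.5)
if f[2]<2.5:
    z,f=down(g,z,.106,.01,f0,3,.08)
    if f[2]<3: down(g,z,.100,.001,f0,3)
```

```text
[[0.108 0.11  0.032 0.029 0.032 0.009 0.007 0.075 0.09  0.107]
 [0.108 0.031 0.034 0.03  0.032 0.031 0.007 0.009 0.077 0.096]
 [0.109 0.032 0.029 0.032 0.035 0.031 0.012 0.011 0.074 0.09 ]
 [0.111 0.033 0.029 0.031 0.029 0.031 0.011 0.007 0.007 0.085]
 [0.11  0.031 0.033 0.033 0.032 0.033 0.01  0.007 0.011 0.089]
 [0.111 0.032 0.032 0.03  0.032 0.029 0.009 0.01  0.08  0.09 ]
 [0.113 0.033 0.033 0.032 0.034 0.033 0.011 0.011 0.082 0.099]]
(array([0.47253755, 0.16218667, 0.17851178]), 23.4583) [-0.17937014  0.31827671  0.14194624]
cmd 0.1760 tcp [0.4721 0.1621 0.1759] f [ 0.2 -0.1  0.4] t 23.82
cmd 0.1740 tcp [0.4721 0.1621 0.1739] f [ 0.1 -0.2  0.2] t 24.11
cmd 0.1720 tcp [0.4722 0.1621 0.1719] f [ 0.2 -0.7  0.1] t 24.39
cmd 0.1700 tcp [0.4722 0.1621 0.1699] f [-0.7 -0.1 -0.1] t 24.68
cmd 0.1680 tcp [0.4721 0.1621 0.1679] f [-0.2 -0.1  0.2] t 24.96
cmd 0.1660 tcp [0.4722 0.1621 0.1659] f [ 0.1 -0.6  0.2] t 25.24
cmd 0.1560 tcp [0.472  0.162  0.1558] f [-0.1 -0.1 -0.1] t 25.55
cmd 0.1460 tcp [0.4721 0.162  0.146 ] f [0.2 0.1 0.1] t 25.86
cmd 0.1360 tcp [0.4721 0.162  0.136 ] f [ 0.  -0.1 -0.1] t 26.17
cmd 0.1260 tcp [0.4721 0.162  0.126 ] f [ 0.2 -0.2  0.3] t 26.48
cmd 0.1160 tcp [0.4721 0.162  0.116 ] f [ 0.3  0.1 -0.4] t 26.78
cmd 0.1060 tcp [0.4721 0.162  0.106 ] f [-0.  -0.  -0.2] t 27.09
cmd 0.1050 tcp [0.4723 0.1621 0.1052] f [-0.2 -0.  -0.1] t 27.38
cmd 0.1040 tcp [0.4722 0.1621 0.104 ] f [ 0.1 -0.3 -0.1] t 27.66
cmd 0.1030 tcp [0.4722 0.1621 0.1029] f [-0.3 -0.1 -0.1] t 27.94
cmd 0.1020 tcp [0.4724 0.1621 0.1024] f [-1.3 -0.7  6.1] t 28.23
```

Run:
```python
from h import *
ctrl.ungrasp();ctrl.pause(.2);print(st(),F())
ctrl.movel([.4722,.1621,.23],max_speed=.1);ctrl.movep([.40,.40,.30],Q);ctrl.pause(.2)
s=get_state();print(s['time'],s['tcp_pos'],s['width'],F())
for c in('top','side'):
    im,d=vision.grab_frame(c);cv2.imwrite(f'pics/{c}3.png',im);P=cloud(c,d);P0=cloud(c,np.load(f'pics/{c}_d.npy'))
    for n,PP in(('before',P0),('after',P)):
        h=(abs(PP[...,0]-.47)<.05)&(abs(PP[...,1]-.155)<.05)
        t=h&(PP[...,2]>.143);q=h&(PP[...,2]>.09)&(PP[...,2]<.148);print(c,n,'handle top',t.sum(),PP[t].mean(0).round(4),circ(PP[q][:,:2],.0125).round(4))
    diff=(abs(P[...,2]-P0[...,2])>.015).astype(np.uint8)
    _,_,S,C=cv2.connectedComponentsWithStats(diff);print([(x[4],c_.round().tolist()) for x,c_ in zip(S[1:],C[1:]) if x[4]>25])
im=cv2.imread('pics/top3.png');cv2.imwrite('pics/d.png',np.vstack([cv2.imread('pics/side3.png')]))
```

```text
(array([0.47220806, 0.16207527, 0.10199787]), 29.05) [-0.216831    0.01390672 -0.05422145]
31.7333 [0.40101718 0.39837217 0.29980951] 0.08557801589971857 [ 0.18827631 -0.1050236  -0.07651416]
top before handle top 131 [0.4728 0.1608 0.1513] [0.4727 0.1627 0.0125]
top after handle top 129 [0.4728 0.1608 0.1515] [0.4728 0.1626 0.0125]
[(np.int32(69), [310.0, 225.0])]
side before handle top 84 [0.4704 0.1568 0.1497] [0.471  0.1625 0.0125]
side after handle top 81 [0.4706 0.1579 0.1498] [0.4712 0.1627 0.0125]
[(np.int32(830), [39.0, 13.0]), (np.int32(135), [98.0, 8.0]), (np.int32(89), [142.0, 7.0])]
```

View pics/d.png

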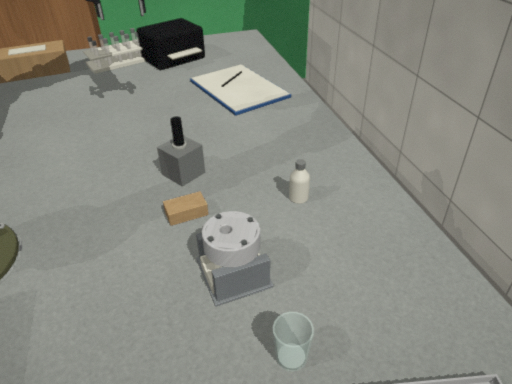

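The final side view shows the drift upright in its holder at (178,140). The bore at (227,230) is open, and the bottle (300,183), slide box (186,208) and beaker (293,340) haven't moved. Everything is in place, so I'm handing in the job.

```bash
python3 -c "
from station import ticket
ticket.close_job()"
```

```text
the job is handed in; nothing more can be done
```

The sleeve is out of the bore and in the catch tray, and the drift is back in its holder, fully down and released. I handed the job in at about 32 s of the 72 s allowed.

- **Pushing:** The drift entered the bore on the first try and touched the sleeve at the expected depth of about 6 mm. The highest force I measured was about 10 N along the shaft, with up to about 2 N sideways. I then took the tip to about 43 mm below the insert's top. I read the force between steps of 2 mm or less, not continuously.
- **Sleeve:** The top camera's depth through the bore shows the sleeve standing in the tray. Its top is at 32 mm, against about 9 mm for the tray floor, which matches its 22 mm length.
- **Drift:** The holder met the flange at the same height I had gripped it, with about 6 N. Before and after, the handle agrees to about 0.3 mm in the top camera. In the side camera it agrees to about 0.3 mm by cylinder fit, though the rougher handle-top average differs by 1.1 mm in y.
- **Everything else:** Comparing depth before and after, the top view changed only at the bore and the side view only where the arm stood. The bottle, slide box and beaker have not moved.

No check failed. The two cameras disagreed by about 1–2 mm on absolute positions, so I aimed the drift from its position relative to the bore in the side view.

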